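# Run the tube carrier out to the gauge and keep it level

## Task

Fold the grey guard flap at the open end of the sampler bay right down first, without shifting the carrier plate. Then slide the plate out over that edge, flat on the deck, until its outer end is level with the tip of the gauge pointer, so that tubes can be hung in its holes. Out there the plate would tip, so finish while still holding it there level and still, with the fingers on it; leave the bottle, beaker, tube rack and gauge alone.

Things in the scene. Friction and masses are not known exactly. Their poses are not given: they have to be found in the camera images.
- bay_edge (a point): Middle of the outer edge of the fixed sampler bay's deck, at deck height. The bay is a white block 350 mm long, 124 mm wide, its flat deck 110 mm above the bench, with side rails 12 mm high, 108 mm apart; inner end open. Axes: x inward along the deck (outward, the way the plate slides, is -x), y across, z up.
- flap (a joint): Guard flap hinged at its bottom along the deck's outer edge: 0 = upright (closed, starts at 0 to 0.12 rad), grows as its top goes outward and down, 1.57 = level, 2.95 = its stop, hanging down below the deck. Light friction keeps it upright; pulled outward past about 0.35 rad it falls softly by itself and within about 3 s hangs at about 2.9. It weighs 150 g.
- flap_top (a point): Middle of the flap's free edge. The flap is 120 mm wide (along the deck's y), 8 mm thick; upright, its free edge is 58 mm above the deck. Its axes turn with the flap; its own z runs from the hinge to this edge.
- flap_hinge (a point): Middle of the flap's hinge line, 6 mm outside the deck's edge and 6 mm below the deck; the free edge is 64 mm from it.
- plate_grip (a point): Centre of the upright rib on the loose aluminium carrier plate. Rib: 10 mm thick (plate's x), 50 mm wide (y), 50 mm tall; this point is 25 mm above the plate's top, 210 mm from its outer and 30 mm from its inner end. The plate is 240 x 100 x 6 mm, 0.33 to 0.55 kg, with six 17 mm holes in its outer part.
- plate_end (a point): Middle of the upper edge of the plate's outer end, 6 mm above the deck when flat; -x is outward. At the start 55 to 95 mm inside the deck's edge, the plate flat between the rails (4 mm play each side). The plate balances about 130 mm from this end: with more than that overhanging it tips unless held.
- gauge_tip (a point): Tip of the pointer of the fixed steel gauge stand (base 60 mm across, post 139 mm high) on the bench beside the plate's path, on the side away from the robot; 113 mm above the bench, about 12 mm clear of the plate's side, 150 to 185 mm out from the deck's edge. Axes as the bay's. The plate's outer end must come level with it along the bay's x.
- bottle: Bystander: capped glass bottle, 70 mm across, 160 mm high, origin at the centre of its underside. Leave alone.
- beaker: Bystander: glass beaker, 68 mm across, 85 mm high, origin at the centre of its underside. Leave alone.
- rack: Bystander: white tube rack, 200 x 90 mm, 106 mm high with its tubes, origin at the centre of its underside. Leave alone.

How it is judged:
By the outcome, as a careful person would: the job done as asked, in the order asked, and still so for the second after the job is handed in, while the arm keeps its last pose, push and grip.
It also fails if it takes over 50 s, if anything falls off the work surface, if the arm or the gripper's body presses on something with over 40 N, if the wrist force passes 120 N, or if a joint passes its speed limit or range.

## Robot

A 6-joint arm with a two-finger parallel gripper is mounted at the origin on the work surface. World frame = base frame: x ahead of the robot, y to its left, z up, the work surface at z = 0. Lengths are in mm, angles in rad, forces in N, time in s.
With the tool pointing down it reaches from about 400 to 925 mm from the base axis. Payload 12.5 kg.
Tool frame: the origin (TCP) lies between the finger pads; the fingertips stand 11 mm ahead of it and the grasp point (between the pads) lies 8 mm behind it (env.tip_extent is the distance from the TCP to the fingertips, in mm); x points along the fingers, z is the direction in which the jaws open and shut, and the axes are right-handed (so a half turn about x gives the same grasp; the last joint's range is limited). The gripper opens to 95 mm and grips with 3 to 60 N. Pads are 20 mm wide; open, the fingers measure 119 mm over their backs; the gripper's body (75 mm by 180 mm) begins 59 mm behind the grasp point.
Start: joints at [-1.414, 0.491, 1.559, -0, 1.092, -0.106], TCP at [162.388, -603.552, 225.661] pointing down, gripper open.
Joint ranges: [-3.1, 3.1], [-0.84, 2.19], [0.05, 2.79], [-1.13, 4.28], [0.06, 2.93], [-2.69, 2.69]. Speed limits (rad/s): [2.22, 2.22, 2.79, 3.14, 3.14, 3.14].

## Interface

Orientations are given as [roll, pitch, yaw] about the fixed x, y, z axes, in that order (R = Rz(yaw) Ry(pitch) Rx(roll)).
In Python, from cell import status, imaging, env gives the robot as it stands. The module is installed in compiled form; this text tells all that it offers.
- The arm moves only by the tool apply_moves, never from a script. Its argument "increments" is a list of rows, each a list of 5 numbers: the closure, from 0 (fully open) to 1 (shut), then the shift along the tool's x, y, z in mm, then the turn about the tool's x in degrees. A call has 1 to 10 rows; each row shifts and turns the commanded pose from where the row before left it, along the tool's axes as they then stand; what a row does not reach is not made up. A row lasts 1/10 s, in which the tool goes at most 50 mm and 8.59 degrees, less where a joint would pass 70% of its speed; a pose out of reach is approached as far as the arm can. A call with a gripper value outside its range is refused whole. The fingers move at their own pace and stop on an object; the grip force is fixed at half the most. Time passes only in rows, so rows that do not move let the fingers close. It gives the time, the measured TCP pose, the force and the opening at its end, in the units of the state.
- status.state(): the state, without advancing time (a new reading comes with each control period).
- imaging.read_camera(name): name is "side" or "top"; returns a dict with "pixels" (400x640x3 uint8, red, green, blue), "fovy" (degrees; the focal length in pixels is half the picture's height over the tangent of half this angle, whatever the lens; pixels are square), "cx", "cy" (the principal point, pixels), "distortion" ([k1, k2, p1, p2, k3] as OpenCV has them; the pictures are not rectified), "R" (3x3) and "t" (3): a world point X has camera coordinates R X + t. Camera axes: x right, y down, z forward; pixel columns grow to the right and rows downward; lengths in mm; the calibration is good to about 2 mm. A picture is of the moment at which its call begins. There is no depth.
- env.job_done(): hands the job in, once; it reports no verdict.
The state is a dict: "t": time; "joints": joint angles; "qvel": joint speeds; "tau": joint torques, N m; "eef_pos": TCP position; "tcp_rot": TCP orientation; "ft_force": force on the tool from outside, world axes, zero at the start; "moment": the same for the moment, N m; "opening": opening from 0.0 (shut) to 1.0 (fully open).
Only numpy, scipy, OpenCV 4.12 (cv2) and the standard library are available. Lean on these libraries where they do the work, as an engineer would, in place of code of your own. Each camera call takes 0.05 s, during which the arm holds its last target. There are 200 camera calls.

## Working session

There is one attempt and no reset: what is moved stays moved. The work goes in short steps, Python scripts to look and compute and a tool call to move; the robot and the scene stay as the last step left them, time stands still between calls to the robot, and variables do not carry over. Pictures are saved under pics/ and viewed, about 8 in all and at most 12, crops included, and the job is handed in when it is done.

Besides the shell and the picture viewer there is one more tool, called in YAML: its name, and indented under it one key for each argument. apply_moves: Moves the arm, as the interface text tells. Its arguments: {"type":"object","properties":{"increments":{"type":"array"}},"required":["increments"]}

```bash
mkdir -p pics; cat > h.py <<'E'
import numpy as np, cv2
from cell import status, imaging, env
def cam(n,f=None):
    c=imaging.read_camera(n)
    c['f']=200/np.tan(np.radians(c['fovy'])/2)
    c['K']=np.array([[c['f'],0,c['cx']],[0,c['f'],c['cy']],[0,0,1.]])
    c['D']=np.array(c['distortion'],float);c['R']=np.array(c['R']);c['t']=np.array(c['t'])
    if f: cv2.imwrite('pics/'+f,cv2.cvtColor(c['pixels'],cv2.COLOR_RGB2BGR))
    return c
def ray(c,uv):
    p=cv2.undistortPoints(np.array([[uv]],float),c['K'],c['D'])[0,0]
    d=c['R'].T@np.array([p[0],p[1],1]); return -c['R'].T@c['t'], d/np.linalg.norm(d)
def onz(c,uv,z):
    o,d=ray(c,uv); return o+d*(z-o[2])/d[2]
def tri(c1,u1,c2,u2):
    o1,d1=ray(c1,u1);o2,d2=ray(c2,u2)
    s=np.linalg.lstsq(np.c_[d1,-d2],o2-o1,rcond=None)[0]
    a=o1+s[0]*d1;b=o2+s[1]*d2
    return (a+b)/2,np.linalg.norm(a-b)
def proj(c,X):
    return cv2.projectPoints(np.array(X,float).reshape(-1,3),cv2.Rodrigues(c['R'])[0],c['t'],c['K'],c['D'])[0][:,0]
E
python3 - <<'E'
from h import *
for n in ('side','top'):
    c=cam(n,n+'0.png'); print(n,c['f'],c['cx'],c['cy'],c['D'],-c['R'].T@c['t'],c['R'].round(2).tolist())
s=status.state();print(s)
E
```

```text
side 365.93618004440174 318.9522252967762 199.34814426808407 [-0.0826376  0.         0.         0.         0.       ] [ -3.5379378  699.23550233 716.77732343] [[-0.79, -0.61, 0.01], [-0.35, 0.44, -0.82], [0.5, -0.65, -0.57]]
top 420.5623577568307 320.18154715401175 202.85631209563664 [-0.00061478  0.          0.          0.          0.        ] [ 440.27505178   -1.36713236 1333.57877338] [[0.02, -1.0, 0.01], [-1.0, -0.02, -0.07], [0.07, -0.01, -1.0]]
{'t': 0.1, 'joints': array([-1.41360243e+00,  4.91482295e-01,  1.55939648e+00,  1.15320917e-05,
        1.09166233e+00, -1.05600158e-01]), 'qvel': array([-0.00046906, -0.00297161, -0.00030753,  0.00089861, -0.00105892,
        0.00101914]), 'tau': array([ 4.20604774e-03, -6.13623905e+01, -2.58606237e+01,  6.94148568e-02,
        4.69904998e-02, -4.00159718e-05]), 'eef_pos': array([ 162.35554594, -603.33900878,  225.12797728]), 'tcp_rot': array([3.02520848, 1.56984782, 1.71720089]), 'ft_force': array([-0.42834378, -0.35822238, -0.73426414]), 'moment': array([-0.04652201, -0.01169762, -0.0486763 ]), 'opening': 0.999314781801752}
```

View pics/side0.png

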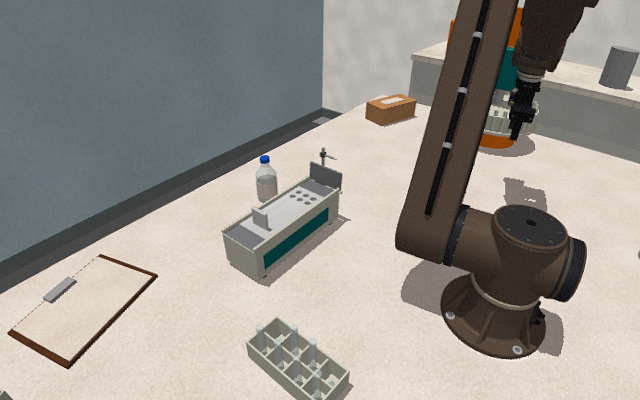

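View pics/top0.png

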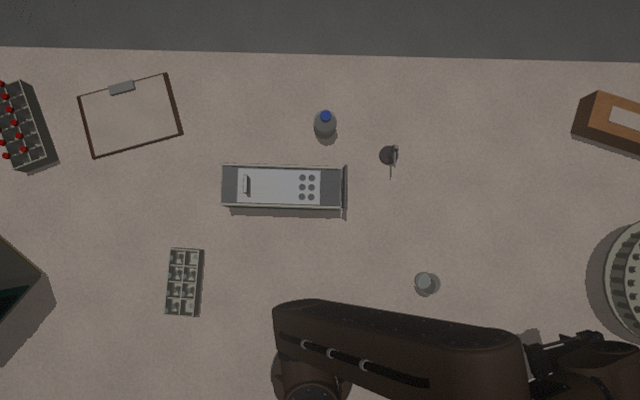

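The side picture shows the bay from about (245,255) to (325,180), the flap at (325,178), the rib at (261,218) and the gauge at (323,155). In the top picture the bay spans columns 222–347, the rib is at (247,186), the flap at column 345 and the pointer tip near (391,178). Next I'll enlarge both.

```bash
python3 - <<'E'
import cv2
a=cv2.imread('pics/top0.png')[140:230,215:405]; b=cv2.imread('pics/side0.png')[140:280,220:350]
cv2.imwrite('pics/topz.png',cv2.resize(a,None,fx=4.2,fy=4.2,interpolation=cv2.INTER_CUBIC))
cv2.imwrite('pics/sidez.png',cv2.resize(b,None,fx=4.2,fy=4.2,interpolation=cv2.INTER_CUBIC))
E
```

```text
(no output)
```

View pics/topz.png

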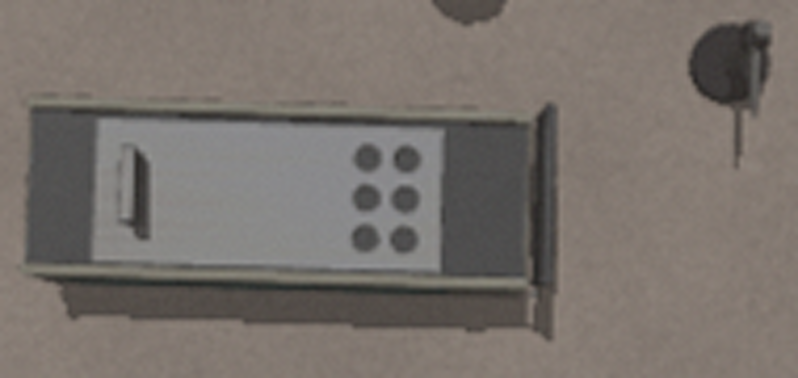

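View pics/sidez.png

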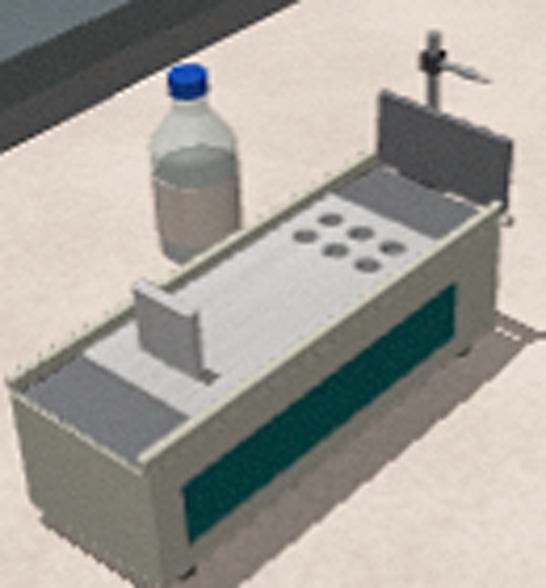

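The top crop shows the rib top at (127,185), plate corners (98,118), (445,128), (440,272), (92,262), and the flap's free edge along x≈548, with the pointer ending near (753,112) and its shadow at (738,168). The side crop shows rib top corners (137,285) and (200,320), flap top corners (382,92) and (511,143), and the pointer tip at (490,80).

```bash
cat >> h.py <<'E'
def tz(x,y): return ((x+.5)/4.2-.5+215,(y+.5)/4.2-.5+140)
def sz(x,y): return ((x+.5)/4.2-.5+220,(y+.5)/4.2-.5+140)
E
python3 - <<'E'
from h import *
T=cam('top');S=cam('side')
for n,a,b in [('ribtopA(far)',(127,145),(141,285)),('ribtopB',(125,222),(198,321)),('flapA',(549,103),(382,92)),('flapB',(546,287),(511,143)),
  ('tip',(753,112),(490,80)),('tip2',(738,168),(490,80)),('outer far corner',(445,128),(331,196)),('inner far',(98,118),(85,352)),('hole outer-far',(407,159),(331,220)),('railout near',(527,285),(500,205))]:
    p,e=tri(T,tz(*a),S,sz(*b)); print(n,p.round(1),round(e,1))
for n,a,z in [('outer far',(445,128),116),('outer near',(440,272),116),('inner far',(98,118),116),('inner near',(92,262),116),('deck out far',(529,122),122),('deck out near',(527,285),122),('deck in far',(30,103),122),('deck in near',(25,270),122),('tip',(753,112),113)]:
    print(n,onz(T,tz(*a),z).round(1))
E
```

```text
ribtopA(far) [595.1 197.6 163.5] 4.9
ribtopB [544.6 198.4 159.9] 3.1
flapA [629.8 -82.4 166.1] 4.1
flapB [508.9 -81.  167.2] 1.3
tip [ 634.6 -229.1  113.1] 6.0
tip2 [ 604.  -208.2  131.3] 21.1
outer far corner [620.3 -13.1 112.7] 1.5
inner far [620.4 226.8 116.6] 3.4
hole outer-far [597.9  12.9 114.4] 1.1
railout near [511.6 -72.  118.9] 1.8
outer far [620.4 -12.7 116. ]
outer near [520.1 -11.4 116. ]
inner far [621.7 228.1 116. ]
inner near [521.6 228.7 116. ]
deck out far [625.1 -70.6 122. ]
deck out near [512.1 -71.3 122. ]
deck in far [630.2 274.1 122. ]
deck in near [514.7 273.2 122. ]
tip [ 637.2 -227.5  113. ]
```

```bash
python3 - <<'E'
from h import *
from scipy.spatial.transform import Rotation as Ro
s=status.state();R=Ro.from_euler('xyz',s['tcp_rot']).as_matrix();print(R.round(3),env.tip_extent)
z=R[:,2];print('jaw azimuth',np.degrees(np.arctan2(z[1],z[0])))
for deg in (0,90,-90):
  R2=R@Ro.from_euler('x',deg,degrees=True).as_matrix();print(deg,R2[:,2].round(2))
print('shift in tool axes',R.T@(np.array([569,-45,226])-s['eef_pos']))
E
```

```text
[[-0.     0.966  0.26 ]
 [ 0.001  0.26  -0.966]
 [-1.     0.    -0.001]] 11.0
jaw azimuth -74.94319027156101
0 [ 0.26 -0.97 -0.  ]
90 [-0.97 -0.26 -0.  ]
-90 [0.97 0.26 0.  ]
shift in tool axes [-3.99167847e-01  5.37746894e+02 -4.33615727e+02]
```

apply_moves:
  increments:
    - [1, 0, 0, 0, 7.75]
    - [1, 0, 0, 0, 7.75]
    - [1, 0, 21, -28, 0]
    - [1, 0, 21, -28, 0]
    - [1, 0, 21, -28, 0]
    - [1, 0, 21, -28, 0]
    - [1, 0, 21, -28, 0]
    - [1, 0, 21, -28, 0]
    - [1, 0, 21, -28, 0]
    - [1, 0, 21, -28, 0]

```text
t: 1.2
eef_pos: [332.7, -379.6, 225.6]
tcp_rot: [-0.781, 1.571, -2.359]
ft_force: [-0.4, 0.3, 0.5]
opening: 0.214
```

apply_moves:
  increments:
    - [1, 0, 20, -28, 0]
    - [1, 0, 20, -28, 0]
    - [1, 0, 20, -28, 0]
    - [1, 0, 20, -28, 0]
    - [1, 0, 20, -28, 0]
    - [1, 0, 20, -28, 0]
    - [1, 0, 20, -28, 0]
    - [1, 0, 20, -28, 0]
    - [1, 0, 20, -28, 0]
    - [1, 0, 20, -28, 0]

```text
t: 2.2
eef_pos: [534.9, -101.1, 225.6]
tcp_rot: [-0.432, 1.571, -2.011]
ft_force: [0.0, -1.6, -0.6]
opening: 0.004
```

apply_moves:
  increments:
    - [1, 0, 17, -28, 0]
    - [1, 0, 17, -28, 0]
    - [1, 0, 0, 0, 0]

```text
t: 2.5
eef_pos: [569.9, -44.0, 225.3]
tcp_rot: [2.687, 1.57, 1.112]
ft_force: [0.3, -1.3, -0.4]
opening: 0.002
```

```bash
python3 - <<'E'
from h import *
from scipy.spatial.transform import Rotation as Ro
s=status.state();R=Ro.from_euler('xyz',s['tcp_rot']).as_matrix();print(s['eef_pos'],R.round(4))
S=cam('side');cv2.imwrite('pics/s1.png',cv2.resize(S['pixels'][60:260,200:400,::-1],None,fx=3,fy=3,interpolation=cv2.INTER_CUBIC))
E
```

```text
[569.94831045 -43.97624913 225.29603   ] [[ 2.0e-04  1.0e+00 -4.8e-03]
 [ 3.0e-04 -4.8e-03 -1.0e+00]
 [-1.0e+00  2.0e-04 -3.0e-04]]
```

View pics/s1.png

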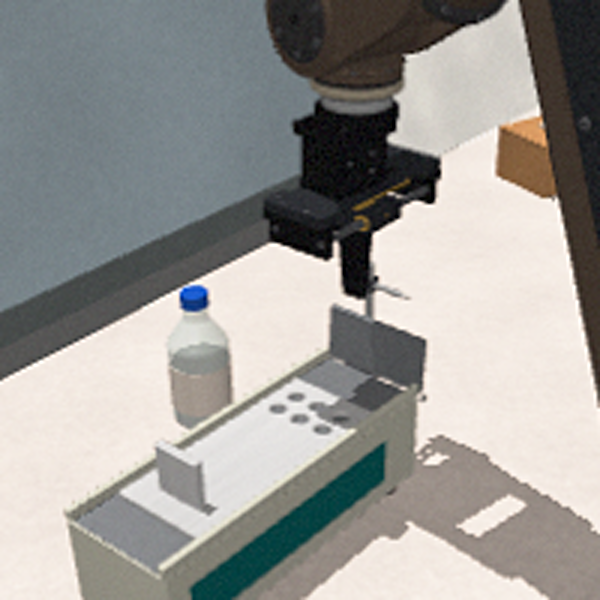

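The closed fingers, with tips at (355,290), hang inside the flap and clear of the plate. Now I'll lower them and pull the flap outward.

apply_moves:
  increments:
    - [1, 20, 0, 0, 0]
    - [1, 20, 0, 0, 0]
    - [1, 20, 0, 0, 0]
    - [1, 13, 0, 0, 0]
    - [1, 0, 0, 0, 0]

```text
t: 3.05
eef_pos: [567.8, -47.3, 151.2]
tcp_rot: [-1.712, 1.568, 2.992]
ft_force: [0.0, 0.0, 0.5]
opening: 0.002
```

apply_moves:
  increments:
    - [1, 0, 0, 7, 0]
    - [1, 0, 0, 7, 0]
    - [1, 0, 0, 7, 0]
    - [1, 0, 0, 7, 0]
    - [1, 0, 0, 7, 0]
    - [1, 0, 0, 7, 0]
    - [1, 0, 0, 7, 0]
    - [1, 0, 0, 7, 0]
    - [1, 0, 0, 4, 0]
    - [1, 0, 0, 0, 0]

```text
t: 4.05
eef_pos: [568.2, -107.3, 152.6]
tcp_rot: [0.091, 1.571, -1.488]
ft_force: [-0.2, -0.3, -0.2]
opening: 0.004
```

apply_moves:
  increments:
    - [1, 0, 0, 0, 0]
    - [1, -20, 0, 0, 0]
    - [1, -20, 0, 0, 0]
    - [1, -20, 0, 0, 0]
    - [0, -15, 0, 0, 0]
    - [0, 0, 0, -20, 0]
    - [0, 0, 0, -25, 0]
    - [0, 0, 0, -25, 0]
    - [0, 0, 0, -25, 0]
    - [0, 0, 0, -25, 0]

```text
t: 5.05
eef_pos: [569.0, 14.6, 227.7]
tcp_rot: [0.872, 1.571, -0.706]
ft_force: [0.5, 0.7, 0.4]
opening: 0.449
```

apply_moves:
  increments:
    - [0, 0, 0, -25, 0]
    - [0, 0, 0, -25, 0]
    - [0, 0, 0, -25, 0]
    - [0, 0, 0, -25, 0]
    - [0, 0, 0, -25, 0]
    - [0, 0, 0, -25, 0]
    - [0, 0, 0, -25, 0]
    - [0, 0, 0, 0, 0]
    - [0, 0, 0, 0, 0]
    - [0, 0, 0, 0, 0]

```text
t: 6.05
eef_pos: [570.4, 187.8, 227.6]
tcp_rot: [-0.46, 1.57, -2.039]
ft_force: [-0.1, 0.1, -0.8]
opening: 1.003
```

apply_moves:
  increments:
    - [0, 0, 0, 0, 0]
    - [0, 0, 0, 0, 0]
    - [0, 0, 0, 0, 0]
    - [0, 0, 0, 0, 0]
    - [0, 0, 0, 0, 0]
    - [0, 0, 0, 0, 0]
    - [0, 0, 0, 0, 0]
    - [0, 0, 0, 0, 0]
    - [0, 0, 0, 0, 0]
    - [0, 0, 0, 0, 0]

```text
t: 7.05
eef_pos: [570.5, 188.4, 227.6]
tcp_rot: [0.17, 1.571, -1.408]
ft_force: [0.0, 0.4, -0.3]
opening: 0.998
```

```bash
python3 - <<'E'
from h import *
S=cam('side');T=cam('top')
a=cv2.resize(S['pixels'][100:290,210:360,::-1],None,fx=3,fy=3,interpolation=cv2.INTER_CUBIC)
b=cv2.resize(T['pixels'][130:240,205:415,::-1],(450*210//210-100,183),interpolation=cv2.INTER_CUBIC)
c=np.zeros((570,800,3),np.uint8);c[:,:450]=a;c[:183,450:]=b
cv2.imwrite('pics/s2.png',c);print(status.state()['eef_pos'])
cv2.imwrite('pics/top2.png',T['pixels'][...,::-1])
E
```

```text
[570.51427712 188.33044237 227.59159054]
```

View pics/s2.png

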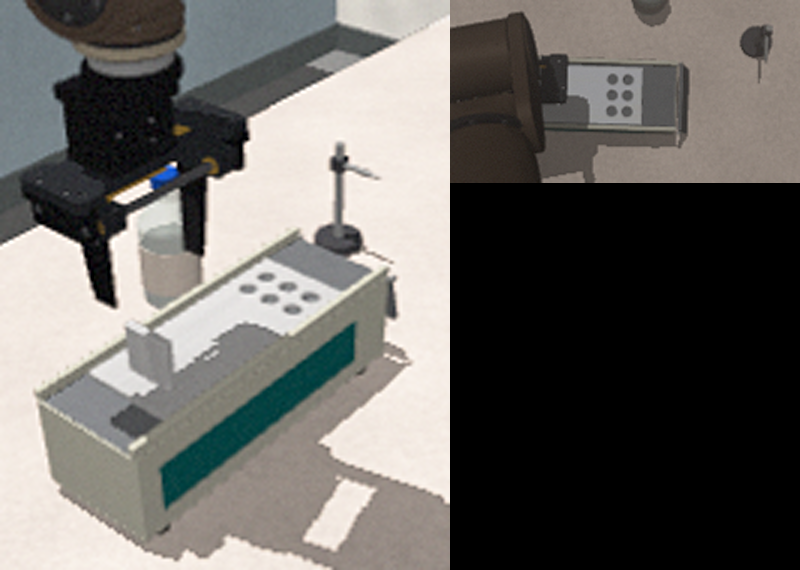

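The flap now hangs at (390,295), below the deck, and the plate looks unmoved. The open fingers straddle the rib, so I'll centre, lower and grip.

apply_moves:
  increments:
    - [0, 0, 0, -10, 0]
    - [0, 20, 0, 0, 0]
    - [0, 20, 0, 0, 0]
    - [0, 20, 0, 0, 0]
    - [0, 15, 0, 0, 0]
    - [0, 10, 0, 0, 0]
    - [0, 7, 0, 0, 0]
    - [0, 0, 0, 0, 0]
    - [0, 0, 0, 0, 0]

```text
t: 8.05
eef_pos: [570.8, 198.5, 136.1]
tcp_rot: [1.658, 1.57, 0.08]
ft_force: [-0.1, -0.0, 0.4]
opening: 1.001
```

apply_moves:
  increments:
    - [1, 0, 0, 0, 0]
    - [1, 0, 0, 0, 0]
    - [1, 0, 0, 0, 0]
    - [1, 0, 0, 0, 0]
    - [1, 0, 0, 0, 0]
    - [1, 0, 0, 0, 0]
    - [1, 0, 0, 0, 0]
    - [1, 0, 0, 0, 0]

```text
t: 8.85
eef_pos: [570.6, 198.3, 135.6]
tcp_rot: [-0.54, 1.571, -2.118]
ft_force: [0.1, -0.5, -0.7]
opening: 0.384
```

```bash
cat > m.py <<'E'
from h import *
import sys
# plate holes / outer end / tip in the top view
T=cam('top',sys.argv[1]);g=cv2.cvtColor(T['pixels'],cv2.COLOR_RGB2GRAY)
for r in (176,184,192,198): print(r,g[r,285:405].tolist())
s=status.state();print(s['eef_pos'],s['tcp_rot'],s['ft_force'],s['moment'],s['opening'])
E
python3 m.py top3.png
```

```text
176 [153, 152, 152, 152, 152, 151, 150, 152, 152, 152, 152, 151, 154, 151, 132, 80, 86, 86, 89, 85, 110, 150, 155, 139, 87, 77, 81, 81, 80, 110, 145, 154, 152, 155, 147, 115, 85, 88, 87, 88, 89, 89, 87, 87, 88, 87, 88, 85, 87, 88, 87, 84, 86, 87, 88, 93, 105, 89, 88, 82, 53, 54, 61, 104, 139, 135, 133, 138, 138, 135, 136, 136, 135, 136, 138, 140, 140, 140, 137, 138, 138, 140, 140, 140, 143, 144, 146, 139, 138, 137, 139, 138, 138, 143, 140, 145, 145, 141, 142, 142, 142, 142, 141, 139, 125, 83, 108, 143, 142, 137, 137, 136, 139, 138, 137, 136, 136, 139, 138, 140]
184 [153, 152, 150, 151, 153, 153, 150, 153, 151, 151, 151, 152, 152, 155, 147, 112, 84, 87, 105, 132, 154, 152, 154, 153, 135, 105, 106, 108, 130, 155, 154, 153, 154, 154, 142, 94, 85, 85, 87, 87, 87, 86, 87, 89, 87, 87, 85, 87, 85, 85, 86, 86, 88, 86, 90, 93, 78, 82, 85, 80, 54, 56, 60, 103, 142, 139, 140, 139, 137, 135, 133, 135, 136, 136, 138, 139, 138, 138, 137, 139, 139, 137, 139, 136, 138, 138, 141, 139, 141, 141, 138, 136, 141, 140, 142, 143, 142, 143, 143, 141, 140, 137, 139, 142, 141, 139, 138, 137, 139, 139, 138, 13
[... 658 characters left out ...]
2, 152, 151, 151, 153, 150, 155, 143, 99, 83, 85, 83, 87, 107, 138, 154, 144, 109, 82, 85, 88, 83, 95, 127, 155, 152, 153, 153, 137, 84, 86, 87, 88, 88, 86, 88, 87, 85, 86, 87, 86, 88, 88, 88, 86, 87, 86, 85, 95, 108, 85, 81, 81, 61, 55, 55, 97, 143, 140, 140, 138, 137, 135, 136, 138, 136, 138, 136, 137, 138, 139, 139, 138, 136, 139, 142, 138, 137, 136, 137, 136, 139, 143, 141, 138, 141, 142, 140, 142, 140, 141, 140, 139, 140, 142, 142, 143, 140, 141, 142, 140, 136, 134, 131, 136, 141, 139, 138, 141, 141, 137, 134, 136, 135]
[570.60959121 198.3045231  135.57249241] [-0.18133539  1.57069987 -1.75985797] [0.13448238 0.49794322 0.48657363] [ 0.07633716  0.01827567 -0.02100415] 0.342207260061853
```

apply_moves:
  increments:
    - [1, 0, 0, 0, 0]
    - [1, 0, 0, 0, 0]
    - [1, 0, 0, 0, 0]
    - [1, 0, 0, 0, 0]
    - [1, 0, 0, 0, 0]
    - [1, 0, 0, 0, 0]
    - [1, 0, 0, 0, 0]
    - [1, 0, 0, 0, 0]

```text
t: 9.7
eef_pos: [570.6, 198.3, 135.6]
tcp_rot: [0.457, 1.571, -1.122]
ft_force: [-0.3, 0.2, -0.4]
opening: 0.107
```

```bash
cat > m.py <<'E'
from h import *
import sys
s=status.state();print(s['eef_pos'].round(1),s['ft_force'].round(1),s['moment'].round(2),s['opening'])
T=cam('top',sys.argv[1]);g=cv2.GaussianBlur(cv2.cvtColor(T['pixels'],cv2.COLOR_RGB2GRAY),(1,5),0).astype(float)
lo,hi=map(int,sys.argv[2:4]); lvl=float(sys.argv[4])
# plate outer end: subpixel bright->dark crossing near cols lo..hi in rows between holes
for r in (173,182,192,200):
    v=g[r,lo:hi]; k=[i for i in range(len(v)-1) if v[i]>lvl>=v[i+1]]
    if k: k=k[-1];u=lo+k+(v[k]-lvl)/(v[k]-v[k+1]);print(r,round(u,2),onz(T,(u,r),116).round(1))
E
python3 m.py top4.png 314 325 118
```

```text
[570.6 198.3 135.6] [-0.3  0.2 -0.4] [ 0.1  -0.02 -0.07] 0.1065728499148576
173 320.39 [611.9 -12.3 116. ]
182 319.94 [585.4 -11.6 116. ]
192 319.45 [556.2 -10.8 116. ]
200 319.29 [532.8 -10.8 116. ]
```

The fingers have stopped on the 10 mm rib and no load shows. Next is the outward slide, most of the way.

apply_moves:
  increments:
    - [1, 0, 0, 5, 0]
    - [1, 0, 0, 10, 0]
    - [1, 0, -0.1, 12, 0]
    - [1, 0, -0.1, 12, 0]
    - [1, 0, -0.1, 12, 0]
    - [1, 0, -0.1, 12, 0]
    - [1, 0, -0.1, 12, 0]
    - [1, 0, -0.1, 10, 0]
    - [1, 0, 0, 5, 0]
    - [1, 0, 0, 0, 0]

```text
t: 10.75
eef_pos: [569.4, 107.4, 135.6]
tcp_rot: [-0.171, 1.57, -1.751]
ft_force: [-0.8, -0.9, -1.7]
opening: 0.105
```

```bash
python3 m.py top5.png 340 375 142
```

```text
[569.4 107.4 135.6] [-0.8 -0.9 -1.7] [-0.03 -0.05 -0.06] 0.10452017046812098
173 374.0 [ 615.5 -168.9  116. ]
182 351.46 [ 587.6 -103.4  116. ]
192 351.0 [ 558.3 -102.6  116. ]
200 351.25 [ 535.  -103.7  116. ]
```

apply_moves:
  increments:
    - [1, 0, 0, 6, 0]
    - [1, 0, 0, 12, 0]
    - [1, 0, -0.1, 13, 0]
    - [1, 0, -0.1, 13, 0]
    - [1, 0, -0.1, 13, 0]
    - [1, 0, -0.1, 13, 0]
    - [1, 0, -0.1, 13, 0]
    - [1, 0, -0.1, 12, 0]
    - [1, 0, 0, 6, 0]
    - [1, 0, 0, 0, 0]

```text
t: 11.8
eef_pos: [567.9, 6.3, 135.6]
tcp_rot: [-0.052, 1.57, -1.632]
ft_force: [-0.3, -1.1, -2.7]
opening: 0.104
```

```bash
python3 m.py top6.png 370 400 142;  python3 - <<'E'
from h import *
a=cv2.imread('pics/top6.png')[155:225,340:410]
S=cam('side');b=S['pixels'][130:220,290:380,::-1]
c=np.zeros((490,800,3),np.uint8);c[:,:490]=cv2.resize(a,None,fx=7,fy=7,interpolation=cv2.INTER_CUBIC)
c[:310,490:]=cv2.resize(b,(310,310),interpolation=cv2.INTER_CUBIC);cv2.imwrite('pics/z6.png',c)
E
```

```text
[567.9   6.3 135.6] [-0.3 -1.1 -2.7] [-0.05 -0.02 -0.02] 0.10357638976373888
173 396.8 [ 617.1 -235.6  116. ]
182 389.0 [ 590.1 -213.   116. ]
192 386.0 [ 560.6 -204.6  116. ]
200 385.8 [ 537.2 -204.3  116. ]
```

View pics/z6.png

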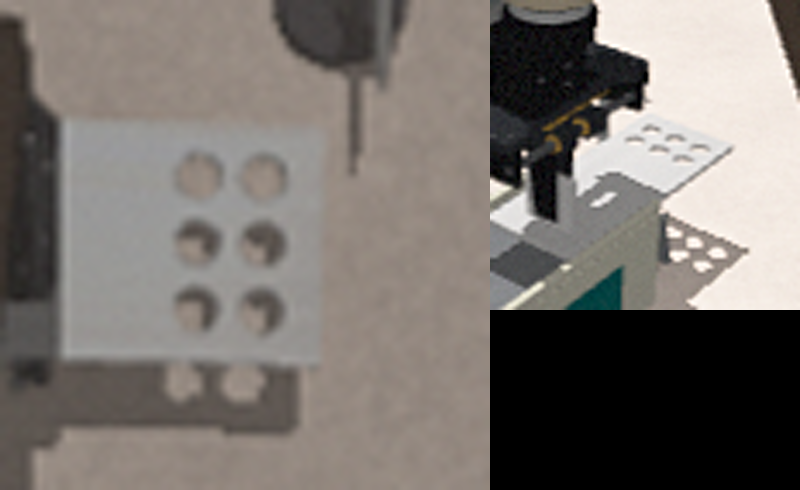

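The plate's outer end is at crop x≈322 (rows 118–362), level and overhanging. The pointer is the light bar ending near (385,88), and its shadow ends at (355,172). I'll locate both ends more precisely using colour, and use the shadow as a cross-check.

```bash
python3 - <<'E'
from h import *
T=cam('top');S0=cv2.imread('pics/side0.png').astype(int)
p=T['pixels'].astype(int);d=p[...,0]-p[...,2]
print('R-B top');print(d[160:178,386:400])
print('gray top');print(p[160:184,386:400].mean(2).round().astype(int))
print('side R-B');s=S0[152:164,322:344];print(s[...,2]-s[...,0]);print(s.mean(2).round().astype(int))
df=cv2.GaussianBlur(d.astype(np.float32),(1,5),0)
for r in (176,181,186,191,196,201): print(r,df[r,380:392].round(0).tolist())
E
```

```text
R-B top
[[ 6  4  5  8  7  6  5  6  5  4 13 21 20 20]
 [ 5  4  6  5  6  7  4  5  6  7 16 21 21 21]
 [ 5  5  4  6  7  6  5  4  5  8 18 20 21 21]
 [ 4  4  6  6  6  6 11  7  4 10 20 22 19 20]
 [11  9  7 11 12 11 13 10  5 14 20 19 20 21]
 [17 18 18 13 13 13 12 10  5 12 20 20 18 21]
 [20 21 19 18 12 15 20 16 10 15 21 21 20 20]
 [22 20 21 18 13 15 21 18 12 18 22 20 21 22]
 [21 20 22 19 14 17 20 19 20 20 19 21 22 22]
 [22 21 19 18 13 16 22 21 21 20 22 20 20 19]
 [21 21 20 18 13 15 21 21 21 21 22 20 19 19]
 [19 21 22 20 13 16 23 21 22 21 21 20 20 20]
 [21 20 21 19 13 15 20 20 20 20 19 22 21 20]
 [19 21 21 17 12 15 22 19 21 21 20 20 20 21]
 [17 22 21 19 12 15 21 20 21 21 21 19 20 19]
 [20 22 21 20 13 16 21 20 19 20 20 18 20 20]
 [19 20 19 17 11 15 21 21 18 19 19 19 20 21]
 [19 21 20 18 13 19 19 20 20 22 21 18 21 20]]
gray top
[[ 67  69  61  52  51  53  53  70 103  95  93 137 142 139]
 [ 66  67  62  52  54  56  53  72 104  98 101 141 139 140]
 [ 67  66  55  54  54  55  50  69 103 107 119 141 144 139]
 [ 54  55  51  52  48  53  64  79  98 111 138 140 140 138]
 [ 70  66  67  72  82  80  82  88  9
[... 2828 characters left out ...]
6 152 207 219 215 219 219 218 218 219 219 219 219 218 216 219 217
  219 217 218 219]
 [ 88  88 146 208 219 217 219 220 221 219 219 218 218 217 219 220 221 217
  216 218 218 215]
 [ 88  89 150 204 217 212 211 214 216 218 220 218 217 220 219 219 218 216
  216 217 219 219]]
176 [4.0, 4.0, 4.0, 4.0, 4.0, 8.0, 19.0, 21.0, 20.0, 18.0, 12.0, 17.0]
181 [8.0, 6.0, 5.0, 6.0, 6.0, 8.0, 18.0, 21.0, 20.0, 20.0, 20.0, 20.0]
186 [6.0, 6.0, 7.0, 6.0, 5.0, 9.0, 21.0, 20.0, 22.0, 21.0, 20.0, 21.0]
191 [6.0, 5.0, 6.0, 6.0, 4.0, 10.0, 22.0, 20.0, 20.0, 19.0, 19.0, 20.0]
196 [6.0, 6.0, 6.0, 6.0, 6.0, 10.0, 22.0, 20.0, 19.0, 20.0, 20.0, 20.0]
201 [5.0, 5.0, 6.0, 6.0, 7.0, 12.0, 21.0, 20.0, 20.0, 20.0, 20.0, 21.0]
```

```bash
python3 - <<'E'
from h import *
T=cam('top');S=cam('side')
print('tip top',onz(T,(394.4,168.2),113),'side',onz(S,(336.2,159.3),113),tri(T,(394.4,168.2),S,(336.2,159.3)))
A=onz(T,(385.43,176),116);B=onz(T,(385.05,201),116);print('end',A,B,(A+B)/2)
# light dir from plate near-corner shadow, then tip from shadow end
c=onz(T,(340+320/7-.5,155+362/7-.5),116);s=onz(T,(340+298/7-.5,155+430/7-.5),0);L=(s-c)/116
q=onz(T,(390.0,180.2),0);print('tip by shadow',q-L*113)
# rails for bay axis
g=cv2.imread('pics/top0.png').astype(int)
for n,rows in (('far',range(158,174)),('near',range(200,212))):
  P=[]
  for u in range(230,335,3):
    col=g[list(rows),u];k=np.argmax(col[:,2]+col[:,1]-col[:,0]);
    w=np.clip((col[:,2]+col[:,1]-col[:,0])-130,0,None)[max(0,k-2):k+3];rr=np.array(list(rows))[max(0,k-2):k+3]
    P.append(onz(T,(u,(w*rr).sum()/max(w.sum(),1)),122)[:2])
  P=np.array(P);print(n,np.polyfit(P[:,1],P[:,0],1))
E
```

```text
tip top [ 631.55555459 -228.99122798  113.        ] side [ 629.63562705 -226.76179494  113.        ] (array([ 631.68265673, -229.42799548,  111.20013185]), np.float64(0.36991180019988057))
end [ 607.50102612 -202.40771147  116.        ] [ 534.27033026 -202.11420778  116.        ] [ 570.88567819 -202.26095962  116.        ]
tip by shadow [ 633.2840708  -227.06102521  113.        ]
far [-8.91725453e-03  6.41060749e+02]
near [1.19440398e-02 5.17246915e+02]
```

apply_moves:
  increments:
    - [1, 0, 0, 4, 0]
    - [1, 0, -0.1, 8, 0]
    - [1, 0, -0.1, 8, 0]
    - [1, 0, 0, 4, 0]
    - [1, 0, 0, 2, 0]
    - [1, 0, 0, 0, 0]
    - [1, 0, 0, 0, 0]
    - [1, 0, 0, 0, 0]

```text
t: 12.85
eef_pos: [567.5, -18.7, 135.6]
tcp_rot: [-0.14, 1.571, -1.718]
ft_force: [0.8, -1.4, -1.9]
opening: 0.106
```

```bash
cat > fin.py <<'E'
from h import *
s=status.state();print(s['eef_pos'].round(1),s['ft_force'].round(1),s['moment'].round(2),s['opening'])
T=cam('top','top7.png');p=T['pixels'].astype(float)
d=cv2.GaussianBlur((p[...,0]-p[...,2]).astype(np.float32),(1,5),0);E=[]
for r in (174,178,182,186,191,196,201):
    v=d[r,386:403];k=np.where((v[:-1]<12.7)&(v[1:]>=12.7))[0][0];u=386+k+(12.7-v[k])/(v[k+1]-v[k])
    E.append(onz(T,(u,r),116));print(r,round(float(u),2),E[-1].round(1))
E=np.array(E);print(np.polyfit(E[:,0],E[:,1],1),np.polyval(np.polyfit(E[:,0],E[:,1],1),[569,631]))
g=(140-p[160:172,388:400].mean(2)).clip(0);print(g.round().astype(int))
# side view of plate: end corners, triangulated heights
S=cam('side')
a=cv2.resize(S['pixels'][140:210,300:380,::-1],None,fx=5,fy=5,interpolation=cv2.INTER_CUBIC)
b=cv2.resize(T['pixels'][155:225,340:410,::-1],(350,350),interpolation=cv2.INTER_CUBIC)
cv2.imwrite('pics/fin.png',np.hstack([a,b]))
E
python3 fin.py
```

```text
[567.5 -18.7 135.6] [ 0.8 -1.4 -1.9] [ 0.03 -0.02  0.04] 0.10575892630144149
174 394.28 [ 614.  -228.2  116. ]
178 394.22 [ 602.2 -228.2  116. ]
182 394.28 [ 590.5 -228.5  116. ]
186 394.24 [ 578.7 -228.5  116. ]
191 394.06 [ 564.1 -228.1  116. ]
196 394.02 [ 549.5 -228.1  116. ]
201 393.92 [ 534.9 -228.   116. ]
[-3.96311413e-03 -2.25935914e+02] [-228.19092592 -228.436639  ]
[[76 87 88 89 88 71 35 44 47  2  0  1]
 [76 87 85 88 88 69 36 44 41  0  0  0]
 [85 89 87 87 88 71 39 37 22  0  0  1]
 [88 89 90 86 80 59 42 30  2  0  0  2]
 [73 69 59 60 57 50 43 25  0  0  2  3]
 [27 54 49 52 52 52 47 29  1  2  3  2]
 [ 0 20 53 39  8 21 41 19  2  0  0  3]
 [ 0  9 56 32  0  7 31 15  0  0  0  0]
 [ 0  9 53 31  0  1  9  3  1  0  0  0]
 [ 0 11 55 33  0  0  0  0  0  0  1  0]
 [ 0 12 56 29  0  0  0  0  0  0  3  2]
 [ 0 11 55 31  0  0  0  0  0  0  2  2]]
```

View pics/fin.png

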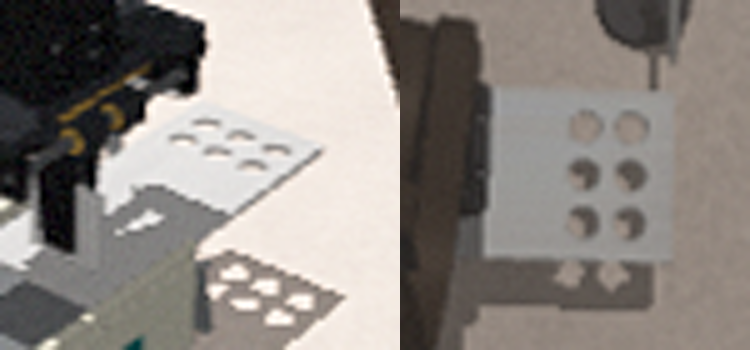

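```bash
python3 - <<'E'
from h import *
T=cam('top');S=cam('side')
print(tri(T,(394.1,206.5),S,(300+322/5-.4,140+150/5-.4)),tri(T,(394.3,172.3),S,(300+213/5-.4,140+105/5-.4)),onz(T,(394.2,167.5),113))
s=status.state();print(s['t'],s['eef_pos'],np.abs(s['qvel']).max(),s['ft_force'],s['opening'])
env.job_done()
E
```

```text
(array([ 518.84517881, -229.85359596,  110.60117486]), np.float64(0.7989151774288179)) (array([ 614.92509454, -232.19477322,  111.08741619]), np.float64(11.330857383456664)) [ 633.61114618 -228.38371527  113.        ]
13.05 [567.49171615 -18.54999616 135.58083377] 0.0024006707487756276 [ 0.01878991 -0.94647964 -2.25837794] 0.10544724921986853
the job is handed in; nothing more can be done
```

I folded the flap down first, then gripped the plate's rib and slid the plate out about 217 mm along the deck. I handed the job in at about 13 s of the 50 s, still holding the plate.

**Last checks**
- **Flap:** the pictures show it hanging below the deck, both before the slide and at the end. The plate's outer end was 11.5–12 mm inside y = 0 before and after the folding, so the plate did not shift.
- **Plate end:** in the top camera it is at y ≈ -228.2 mm at mid-plate, about -228.4 mm extended across to the pointer. The pointer tip is at y ≈ -228.4 mm, so they are level within about 0.5 mm.
- **Hold:** the arm was still, the fingers were on the rib (opening about 10 mm), and the wrist force was about 2.5 N. I saw no large forces at any reading.

**Checks that disagreed**
- **Pointer tip:** the side view and the shadow put it at y ≈ -227 mm, and crossing the two views gave -229.4 mm. I relied on the top camera because it measured the plate end in the same picture.
- **Plate height:** crossing the two views put the plate's outer corners at about 111 mm high, against 116 mm expected. One of the two had a poor ray match (11 mm). At the start the same method gave 113 mm on the outer corner of the flat plate. Both corners agree and the tool did not tilt or change height, so I take this as picking error, but this check does not itself show the plate is level to better than a few millimetres.

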